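Unlock the specimen case by its click dial

ROBOT

A 7-joint arm with a two-finger parallel gripper is mounted at the origin on the work surface. World frame = base frame: x ahead of the robot, y to its left, z up, the work surface at z = 0. Lengths are in m, angles in rad, forces in N, time in s.
With the tool pointing down it reaches from about 0.425 to 0.925 m from the base axis. Payload 6.8 kg.
Tool frame: the origin (TCP) lies midway between the tips of the shut fingers; the grasp point (between the pads) lies 19 mm behind it; z points along the fingers, y is the line along which they close (so a half turn about z gives the same grasp; the last joint's range is limited). The gripper opens to 85 mm and grips with 20 to 120 N. Pads are 22 mm wide; open, the fingers measure 114 mm over their backs; the gripper's body (76 mm by 85 mm) begins 54 mm behind the grasp point. The pads swing forward as they close: fully open they stand 13 mm farther back than shut.
Start: joints at [-1.224, 0.477, 0.022, 1.555, -0.011, 1.109, -0.083], TCP at [0.297, 0.606, 0.197] pointing down, gripper open.
Joint ranges: [-2.96, 2.96], [-0.34, 2.1], [-1.41, 1.46], [0.24, 2.44], [-1.37, 4.51], [0.17, 1.92], [-2.96, 2.96]. Speed limits (rad/s): [2.39, 2.39, 3.14, 3.14, 3.14, 3.14, 3.14].

INTERFACE

Orientations are given as a rotation vector (axis times angle).
In Python, from bench import r gives the robot as it stands. The module is installed in compiled form; this text tells all that it offers.
- The arm moves only by the tool apply_moves, never from a script. Its argument "rows" is a list of rows, each a list of 6 numbers: the shift along the tool's x, y, z scaled (see below), then the turn, a rotation vector about the tool's x, y, z scaled (see below). A call has 1 to 5 rows; each row is the pose to reach, as a shift and turn from the pose commanded when the call began, along the tool's axes at that moment; what a row does not reach only later rows make up. The controller multiplies each number of a shift by 0.25 m and each number of a turn by 90 degrees. A row lasts 1/8 s, in which the tool goes at most 62.5 mm and 10.7 degrees, less where a joint would pass 70% of its speed; a pose out of reach is approached as far as the arm can. A call with a number of a shift or a turn outside -1 to 1 is refused whole. A call with a gripper value outside its range is refused whole. "claw" is the opening, from 0 (shut) to 1 (fully open), set as the call begins (left out, the last holds). The fingers move at their own pace and stop on an object; "newtons" is the grip in N (left out, the last holds). Time passes only in rows, so rows that repeat a pose let the fingers close. It gives the time, the measured TCP pose, the force, the opening and the grip force at its end, in the units of the state.
- r.get_obs(): the state, without advancing time (a new reading comes with each control period).
- r.grab_frame(name): name is "side" or "top"; returns a dict with "pixels" (480x640x3 uint8, red, green, blue), "intrinsics" (3x3 intrinsics, pixels), "eye" and "attitude" of the camera in the world. Camera axes: x right, y up, looking along -z (the intrinsics and any distortion apply to the point x, -y, -z); pixel columns grow to the right and rows downward; lengths in m; the calibration is good to about 2 mm. A picture is of the moment at which its call begins. There is no depth.
- r.hand_in(): hands the job in; it is judged then, once.
Trained networks look in a picture, given as the dict that the camera call returned (one of the last four; its "shot" number tells which), for a name from the list of things; names that differ only in an ending like _2 or _b are one class to them, and where a whole thing is asked for, a point or a joint stands for the part that bears it (a point fixed in the world has none). Each returns a list of dicts, best first, with "conf" (0 to 1); they miss things now and then, are a little off and sometimes report something else, mostly with a low value. They report only what shows in the picture. A call takes as long as a camera call.
- r.search_frame(picture, thing): "rect" ([left, top, width, height] in pixels, round what is visible of it).
- r.outline_of(picture, thing): "pixels" (480x640 bool, what is visible of it) and "rect" ([left, top, width, height] in pixels, round what is visible of it).
- r.landmark_of(picture, thing): "point" ([column, row] in pixels: a listed point, or the origin of a listed thing).
The state is a dict: "clock": time; "joints": joint angles; "qvel": joint speeds; "tau": joint torques, N m; "tcp_pos": TCP position; "orientation": TCP orientation; "contact_force": force on the tool from outside, world axes, zero at the start; "moment": the same for the moment, N m; "grip_width": finger opening in m; "gripper_force": force on a finger pad.
Only numpy, scipy, OpenCV 4.12 (cv2) and the standard library are available. Lean on these libraries where they do the work, as an engineer would, in place of code of your own. Each camera call takes 0.05 s, during which the arm holds its last target. There are 200 camera calls.

TASK

Unlock the specimen transport case: turn the dial on its lid gently anticlockwise to its end stop, then exactly four clicks clockwise, and slide the bolt fully open, towards the dial. Do not force the stop or the bolt, leave the other things where they are, and let go.

Things in the scene. Friction and masses are not known exactly. Their poses are not given: they have to be found in the camera images.
- case: White transport case with a grey lid, fixed to the table, 224 (x) x 324 (y) x 110 mm (z, lid top). Origin: centre of its underside; x away from the robot at yaw 0, y to the left, z up. On its lid stand the dial, the bolt and the keeper, all on the line x = -20 mm of this frame.
- knob (a point): Point on the dial's vertical axis, 16 mm up the knob, fixed to the case (its axes are the case's; they do not turn with the dial). The knob is round, black, rubber-covered (it hardly slips), without a pointer, 44 mm across and 32 mm tall: its top is 16 mm above this point. It starts in or between the dips 1 to 3 clicks clockwise from the stop.
- housing (a point): Centre of the top of the round grey housing under the knob, on the dial's axis; housing 92 mm across, 18 mm high, standing on the lid. Clicks are 20 deg (0.349 rad) apart; crossing each takes a bump of about 0.3 N m, then the dial snaps into the next dip and stays. The bolt is free only at the fourth click, within 0.05 rad; else it is blocked after 2 to 3 mm.
- stop: The dial's end stop, hidden in the housing: a sprung post 36 mm from the axis, met anticlockwise (seen from above) 0.06 rad past the first dip, with no bump between. Left there, the dial stays between that dip and the stop; each bump crossed clockwise from it is one click. It yields 1 mm per 3 N (0.028 rad, 0.11 N m on the dial); over 20 N (0.7 N m) damages it. Origin: its centre.
- bolt (a joint): The bolt's travel in m: 0 locked (its end in the keeper), 0.018 fully open at its own end stop. It slides along +y of the case, towards the dial, with about 2 N of friction, and stays where it is left.
- tab (a point): Middle of the top of the bolt's dark steel thumb tab, a block 30 (case x) x 14 (case y) mm standing 26 mm up from the lid; locked, its middle is 90 mm from the dial's axis on the case's -y side, open 72 mm. Axes as the case. A bar 16 mm wide, 6 mm high runs from it towards -y under a guide strap (28 mm wide, 13 mm high, 52 to 62 mm from the locked tab).
- keeper (a point): Middle of the top of the keeper, a steel bracket 35 (case x) x 22 (case y) x 15 mm (high) on the lid that holds the end of the locked bolt's bar, 84 mm from the locked tab's middle towards the case's -y. Fixed to the case.
- tongue: Tip of the bolt's tongue, hidden under the dial's housing, 50 mm from the tab's middle towards the dial. At the wrong click it runs against the lock's rim; more than 20 N there damages the lock. Origin: its centre.
- tube_rack: White foam rack of red-capped tubes, 100 x 180 x 104 mm, loose, right of the case. Origin: centre of its underside. To be left alone.
- sanitizer: White pump bottle, 70 mm across, 197 mm tall, loose, left of the case. Origin: centre of its underside. To be left alone.
- thermometer: White handheld thermometer lying flat, 120 x 128 x 40 mm, loose, left of the case. Origin: under the middle of its barrel. To be left alone.
- tape_roll: Paper tape roll, 52 mm across, 20 mm high, loose, on the case's lid. Origin: centre of its underside. To be left alone.
- timer: White flat timer, 50 x 50 x 18 mm, loose, on the case's lid. Origin: centre of its underside. To be left alone.
- glove_box: Cardboard glove box, 110 x 230 x 70 mm, loose, behind the case. Origin: centre of its underside. To be left alone.
- swab_jar: Round clear jar with a steel lid, 64 mm across, 88 mm tall, loose, behind the case on the right. Origin: centre of its underside. To be left alone.

How it is judged:
By the outcome, as a careful person would: the job done as asked, in the order asked, and still so for the second after the job is handed in, with the robot touching nothing.
It also fails if it takes over 72 s, if anything falls off the work surface, if the arm or the gripper's body presses on something with over 40 N, if the wrist force passes 120 N, or if a joint passes its speed limit or range.

## Working session

There is one attempt and no reset: what is moved stays moved. The work goes in short steps, Python scripts to look and compute and a tool call to move; the robot and the scene stay as the last step left them, time stands still between calls to the robot, and variables do not carry over. Pictures are saved under pics/ and viewed, at most 10 in all, crops included, and the job is handed in when it is done.

Besides the shell and the picture viewer there is one more tool, called after "Request:" in YAML: its name, and indented under it one key for each argument. apply_moves: Moves the arm, as the interface text tells. Its arguments: {"type":"object","properties":{"rows":{"type":"array","items":{"type":"array","items":{"type":"number"}}},"claw":{"type":"number"},"newtons":{"type":"number"}},"required":["rows"]}

```bash
mkdir -p pics; ls
cat > h.py <<'E'
import numpy as np, cv2
from scipy.spatial.transform import Rotation as R
from bench import r
def att(p):
    a=np.array(p["attitude"],float)
    return a if a.shape==(3,3) else (R.from_rotvec(a).as_matrix() if a.size==3 else R.from_quat(a).as_matrix())
def ray(p,uv):
    K=np.array(p["intrinsics"]);d=np.linalg.inv(K)@[uv[0],uv[1],1.]
    return np.array(p["eye"]),att(p)@(d*[1,-1,-1])
def onz(p,uv,z):
    e,d=ray(p,uv);return e+d*(z-e[2])/d[2]
def tri(a,ua,b,ub):
    e1,d1=ray(a,ua);e2,d2=ray(b,ub);d1/=np.linalg.norm(d1);d2/=np.linalg.norm(d2)
    s=np.linalg.lstsq(np.c_[d1,-d2],e2-e1,rcond=None)[0]
    p,q=e1+s[0]*d1,e2+s[1]*d2;return (p+q)/2,np.linalg.norm(p-q)
E
python3 - <<'E'
from h import *
np.set_printoptions(precision=4,suppress=True)
T=r.grab_frame("top");S=r.grab_frame("side")
print({k:v for k,v in T.items() if k!="pixels"}); print({k:v for k,v in S.items() if k!="pixels"})
cv2.imwrite("pics/t0.png",T["pixels"][:,:,::-1]);cv2.imwrite("pics/s0.png",S["pixels"][:,:,::-1])
for n,z in [("knob",.144),("housing",.128),("tab",.136),("keeper",.125),("case",0),("tape_roll",.11),("timer",.11),("sanitizer",0)]:
    a=r.landmark_of(T,n);b=r.landmark_of(S,n)
    print(n,[(x["point"],x["conf"]) for x in a[:2]],[(x["point"],x["conf"]) for x in b[:2]])
    if a: print("  top@z",onz(T,a[0]["point"],z))
    if b: print("  side@z",onz(S,b[0]["point"],z))
    if a and b: print("  tri",tri(T,a[0]["point"],S,b[0]["point"]))
print(r.get_obs())
E
```

```text
pics
{'intrinsics': array([[533.1364,   0.    , 315.1387],
       [  0.    , 533.1364, 236.2175],
       [  0.    ,   0.    ,   1.    ]]), 'eye': array([0.3516, 0.0595, 1.3033]), 'attitude': array([ 0.1631, -0.15  , -1.5749]), 'shot': 1}
{'intrinsics': array([[512.0931,   0.    , 313.2949],
       [  0.    , 512.0931, 236.939 ],
       [  0.    ,   0.    ,   1.    ]]), 'eye': array([ 0.1233, -0.7648,  0.6473]), 'attitude': array([ 1.0501, -0.2495, -0.4579]), 'shot': 2}
knob [([251.7, 280.4], 0.81)] [([259.0, 213.2], 0.84)]
  top@z [0.4886 0.2075 0.144 ]
  side@z [0.5   0.204 0.144]
  tri (array([0.4943, 0.2056, 0.1437]), np.float64(0.011895148068909697))
housing [([256.4, 278.7], 0.86), ([334.3, 247.0], 0.5)] [([258.1, 221.3], 0.96)]
  top@z [0.4942 0.1992 0.128 ]
  side@z [0.4939 0.1976 0.128 ]
  tri (array([0.4944, 0.1993, 0.1271]), np.float64(0.0002488224162944763))
tab [([293.8, 283.3], 0.59)] [([270.1, 234.1], 0.7), ([259.4, 221.7], 0.48)]
  top@z [0.4822 0.1159 0.136 ]
  side@z [0.4867 0.115  0.136 ]
  tri (array([0.4843, 0.1152, 0.1362]), np.float64(0.004443111018790968))
keep
[... 855 characters left out ...]
[334.8, 249.4], 0.24)] [([220.5, 236.9], 0.22)]
  top@z [0.6104 0.3609 0.    ]
  side@z [0.4633 0.4014 0.    ]
  tri (array([0.5312, 0.3687, 0.0207]), np.float64(0.15067668466222092))
{'clock': 0.9, 'joints': array([-1.2241,  0.477 ,  0.0224,  1.5554, -0.0115,  1.1093, -0.0831]), 'qvel': array([ 0.0012, -0.0008, -0.0006,  0.0008, -0.0019,  0.0009,  0.0006]), 'tau': array([ -0.0006, -59.6324,   1.6057, -28.1551,   0.0124,   0.0016,
        -0.    ]), 'tcp_pos': array([0.2965, 0.6064, 0.1966]), 'orientation': array([0.7083, 3.0607, 0.0001]), 'contact_force': array([ 0.0701, -0.2122, -0.5482]), 'moment': array([ 0.009 , -0.0182, -0.0189]), 'gripper_force': 0.0, 'grip_width': 0.0853953575286929}
```

View pics/t0.png

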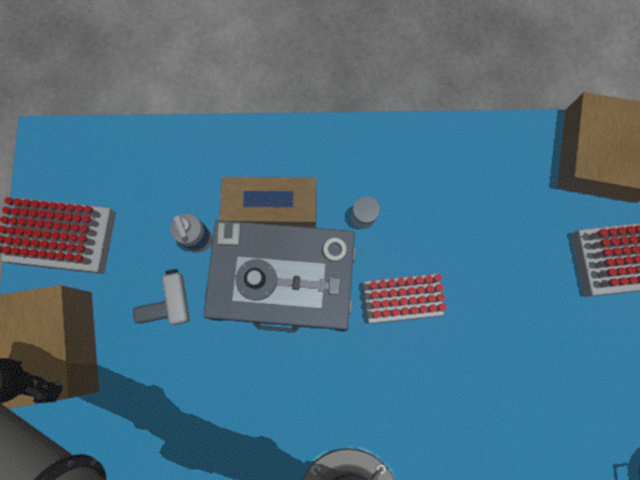

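View pics/s0.png

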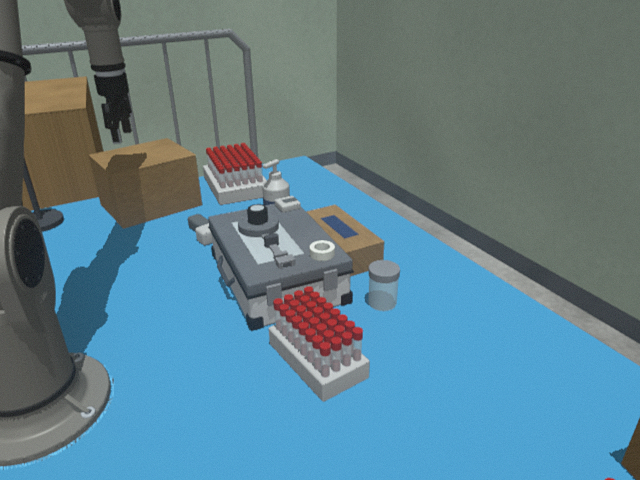

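The overview shows the dial at top (256,279), the bolt bar running right to the keeper at (333,286), tape at (335,249) and timer at (228,233). I'll check the estimate by overlaying the model circles and boxes.

```bash
cat >> h.py <<'E'
def proj(p,X):
    X=np.atleast_2d(X);c=(X-np.array(p["eye"]))@att(p);c=c*[1,-1,-1];q=c@np.array(p["intrinsics"]).T
    return q[:,:2]/q[:,2:]
def case2w(ax,yaw,P):
    c,s=np.cos(yaw),np.sin(yaw);P=np.atleast_2d(P).astype(float)
    return np.c_[ax[0]+c*P[:,0]-s*P[:,1],ax[1]+s*P[:,0]+c*P[:,1],P[:,2]]
def overlay(p,ax,yaw,box,k,tab=90):
    x0,y0,w,h=box;im=cv2.resize(p["pixels"][y0:y0+h,x0:x0+w,::-1],None,fx=k,fy=k,interpolation=cv2.INTER_CUBIC)
    t=np.linspace(0,2*np.pi,60)
    circ=lambda rr,z:np.c_[rr*np.cos(t),rr*np.sin(t),0*t+z]
    rect=lambda y,a,b,z:np.array([[a/2,y+b/2,z],[-a/2,y+b/2,z],[-a/2,y-b/2,z],[a/2,y-b/2,z]])
    L=[(circ(.046,.128),(0,255,0)),(circ(.022,.160),(0,0,255)),(rect(-tab/1e3,.03,.014,.136),(0,255,255)),(rect(-.174,.035,.022,.125),(255,0,255)),
      (np.array([[.132,.162-0,.11],[-.092,.162,.11],[-.092,-.162,.11],[.132,-.162,.11]]),(255,255,0))]
    for P,c in L:
        if c==(255,255,0): P=P+[0,OFF,0]
        q=((proj(p,case2w(ax,yaw,P))+.5-[x0,y0])*k-.5)
        cv2.polylines(im,[np.round(q).astype(int)],True,c,1)
    return im
OFF=0
E
python3 - <<'E'
from h import *
T=r.grab_frame("top");S=r.grab_frame("side")
a=[.4943,.1993];y=-.08
A=overlay(T,a,y,(200,215,160,120),4);B=overlay(S,a,y,(200,190,160,120),4)
im=np.vstack([A,B]);cv2.imwrite("pics/o1.png",cv2.resize(im,None,fx=.62,fy=.62,interpolation=cv2.INTER_AREA))
for n in ("housing","knob","keeper","tab"):
  for p in (T,S):
    o=r.outline_of(p,n)
    if o:
      m=o[0]["pixels"];print(n,p["shot"],o[0]["conf"],o[0]["rect"],m.sum(),np.argwhere(m).mean(0)[::-1])
E
```

```text
housing 3 0.92 [205.8, 217.1, 149.5, 115.0] 13525 [281.04547135 278.23201479]
housing 4 0.93 [210.1, 204.7, 142.9, 125.7] 11029 [274.99601052 258.89953758]
knob 3 0.7 [220.7, 174.2, 99.9, 54.5] 4550 [269.52505495 200.62285714]
knob 4 0.71 [209.2, 203.4, 142.4, 129.8] 10890 [274.78402204 259.12800735]
keeper 3 0.95 [202.1, 222.1, 154.8, 110.4] 13523 [280.99437995 278.45796051]
keeper 4 0.74 [209.9, 204.2, 144.7, 122.2] 11049 [275.11032673 258.76839533]
tab 3 0.94 [275.8, 274.4, 51.7, 14.1] 363 [299.63911846 283.25344353]
tab 4 0.54 [262.2, 233.7, 17.8, 17.5] 244 [271.47540984 240.95491803]
```

View pics/o1.png

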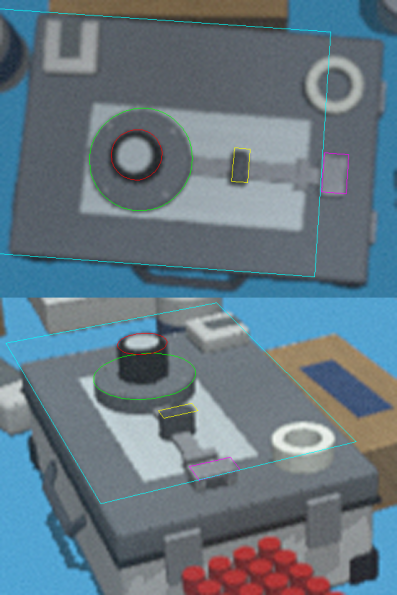

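Picture: the overlay (green housing, red knob, yellow tab, magenta keeper) fits in both views. That puts the axis at (0.494, 0.199) with yaw about -0.08. Now approaching.

Request:
apply_moves:
  rows:
    - [-0.2, -0.15, -0.12, 0, 0, 0]
    - [-0.4, -0.3, -0.12, 0, 0, 0]
    - [-0.6, -0.45, -0.12, 0, 0, 0]
    - [-0.71, -0.56, -0.12, 0, 0, 0]
    - [-0.71, -0.56, -0.12, 0, 0, 0]
  claw: 1
  newtons: 40

```text
clock: 2.02
tcp_pos: [0.397, 0.3984, 0.227]
orientation: [0.719, 3.057, -0.001]
contact_force: [1.1, 0.6, 0.7]
grip_width: 0.0853
gripper_force: 0.0
```

Request:
apply_moves:
  rows:
    - [-0.2, -0.15, 0, 0, 0, 0]
    - [-0.4, -0.3, 0, 0, 0, 0]
    - [-0.6, -0.45, 0, 0, 0, 0]
    - [-0.71, -0.55, 0, 0, 0, 0]
    - [-0.71, -0.55, 0, 0, 0, 0]

```text
clock: 2.65
tcp_pos: [0.4948, 0.1987, 0.2267]
orientation: [0.716, 3.058, -0.0]
contact_force: [-0.4, 0.7, 0.4]
grip_width: 0.0854
gripper_force: 0.0
```

```bash
cat > st.py <<'E'
from h import *
np.set_printoptions(precision=4,suppress=True)
def st(goal=None):
    o=r.get_obs();Rm=R.from_rotvec(o["orientation"]).as_matrix()
    print("t",round(o["clock"],2),"p",o["tcp_pos"],"yawY",np.degrees(np.arctan2(Rm[1,1],Rm[0,1])).round(2),"z",Rm[:,2],"F",o["contact_force"],"M",o["moment"],"q",o["joints"],"w",o["grip_width"],o["gripper_force"])
    if goal is not None: print("shift units",Rm.T@(np.array(goal)-o["tcp_pos"])/.25)
E
python3 -c "
from st import *
st([.494,.1993,.131])"
```

```text
t 2.65 p [0.4948 0.1987 0.2267] yawY 63.65 z [ 0.0008 -0.0005 -1.    ] F [-0.364   0.7272  0.4212] M [0.0318 0.0523 0.0255] q [-0.6755  0.2122  0.2063  1.8707 -0.0485  1.063   0.6608] w 0.08538134357390988 0.0
shift units [0.0045 0.0008 0.3829]
```

Request:
apply_moves:
  rows:
    - [0, 0, 0.15, 0, 0, 0]
    - [0, 0, 0.3, 0, 0, 0]
    - [0, 0, 0.36, 0, 0, 0]
    - [0, 0, 0.385, 0, 0, 0]
    - [0, 0, 0.385, 0, 0, 0]

```text
clock: 3.28
tcp_pos: [0.4939, 0.2019, 0.1309]
orientation: [0.707, 3.06, 0.001]
contact_force: [-0.5, -0.1, -0.2]
grip_width: 0.0857
gripper_force: 0.0
```

Request:
apply_moves:
  rows:
    - [0, 0, 0, 0, 0, 0]
    - [0, 0, 0, 0, 0, 0]
    - [0, 0, 0, 0, 0, 0]
    - [0, 0, 0, 0, 0, 0]
    - [0, 0, 0, 0, 0, 0]
  claw: 0
  newtons: 40

```text
clock: 3.9
tcp_pos: [0.4935, 0.2011, 0.1303]
orientation: [-0.708, -3.061, -0.0]
contact_force: [-0.5, -0.1, 0.4]
grip_width: 0.0003
gripper_force: 0.0
```

```bash
python3 -c "
from st import *
st()
S=r.grab_frame('side');T=r.grab_frame('top')
A=overlay(S,[.494,.1993],-.08,(170,130,160,150),4)
B=overlay(T,[.494,.1993],-.08,(180,215,160,150),4)
cv2.imwrite('pics/o2.png',cv2.resize(np.hstack([A,B]),None,fx=.62,fy=.62,interpolation=cv2.INTER_AREA))"
```

```text
t 3.9 p [0.4935 0.2011 0.1303] yawY 63.94 z [-0.      0.0001 -1.    ] F [-0.5297 -0.1099  0.4   ] M [-0.0225 -0.0414 -0.0253] q [-0.6605  0.3236  0.1902  1.9713 -0.0799  0.8537  0.6886] w 0.0002699653966753145 0.0
```

View pics/o2.png

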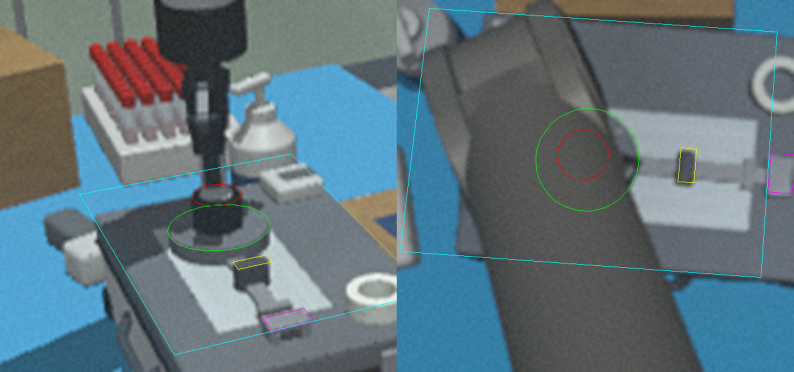

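The fingers shut on nothing, and in the side view their tip seems to end at the knob top (217,190). I'll compare the projected TCP with the picture.

```bash
python3 -c "
from st import *
S=r.grab_frame('side');T=r.grab_frame('top')
print('start tcp',proj(S,[.2965,.6064,.1966]),proj(T,[.2965,.6064,.1966]))
o=r.get_obs();p=o['tcp_pos']
x0,y0,k=215,130,8
im=cv2.resize(S['pixels'][y0:y0+75,x0:x0+90,::-1],None,fx=k,fy=k,interpolation=cv2.INTER_CUBIC)
for dz in (0,.02,.04,.06):
  q=(proj(S,p+[0,0,dz])[0]+.5-[x0,y0])*k; cv2.circle(im,tuple(int(v) for v in q),3,(0,0,255),-1);print(dz,q)
cv2.imwrite('pics/o3.png',im)"
```

```text
start tcp [[126.2059 154.6214]] [[ 49.9216 374.025 ]]
0 [342.0074 722.7158]
0.02 [336.9293 658.5344]
0.04 [331.7646 593.2593]
0.06 [326.5112 526.8624]
```

View pics/o3.png

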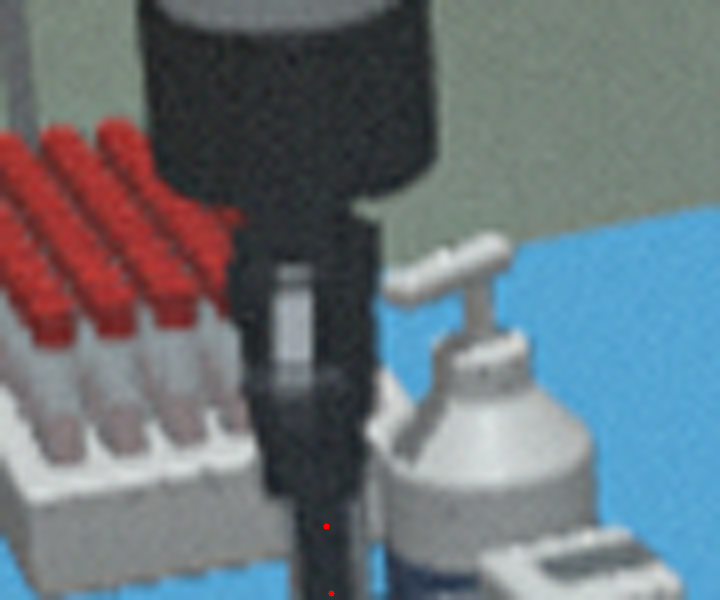

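```bash
python3 -c "
from st import *
S=r.grab_frame('side')
o=r.get_obs();p=o['tcp_pos']
x0,y0,k=215,175,8
im=cv2.resize(S['pixels'][y0:y0+75,x0:x0+90,::-1],None,fx=k,fy=k,interpolation=cv2.INTER_CUBIC)
cv2.imwrite('pics/o4.png',cv2.convertScaleAbs(im,alpha=1.8,beta=15))"
```

```text
(no output)
```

View pics/o4.png

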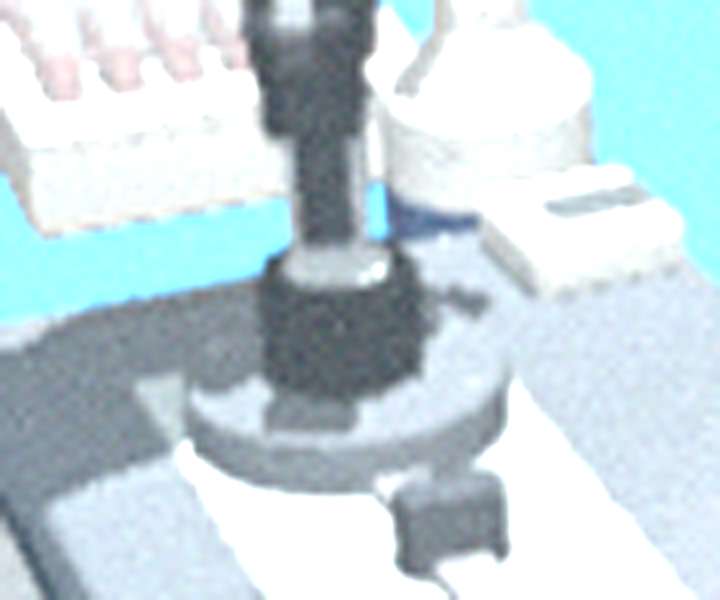

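The picture shows the finger ending about at the cap (256,206), although the reported z of 0.130 should put it inside the knob. I'll check the tip offset on the stored start pictures, where both fingers show.

```bash
python3 -c "
from st import *
S=r.grab_frame('side');T=r.grab_frame('top')
print('base',proj(S,[0,0,0]),proj(T,[0,0,0]))
o=R.from_rotvec([.7083,3.0607,.0001]).as_matrix();t=np.array([.2965,.6064,.1966])
out=[]
for p,f,(x0,y0) in((S,'pics/s0.png',(80,85)),(T,'pics/t0.png',(0,345))):
  k=5;im=cv2.imread(f)[y0:y0+80,x0:x0+75];im=cv2.convertScaleAbs(cv2.resize(im,None,fx=k,fy=k,interpolation=cv2.INTER_CUBIC),alpha=2,beta=20)
  for dz,c in((-.013,(0,0,255)),(-.048,(0,255,0))):
    for s in(-1,1):
      q=(proj(p,t+o@[0,s*.0427,dz])[0]+.5-[x0,y0])*k;cv2.circle(im,tuple(int(v) for v in q),3,c,-1)
  out.append(im)
cv2.imwrite('pics/o5.png',np.hstack(out));st()
K=r.grab_frame('side')
print([ (n,[(x['point'],round(x['conf'],2)) for x in r.landmark_of(K,n)[:1]]) for n in('knob','housing','tab')])"
```

```text
base [[ 36.488 404.628]] [[348.0772 501.8923]]
t 4.25 p [0.4935 0.2012 0.1302] yawY 63.94 z [-0.0001  0.     -1.    ] F [-0.5512 -0.5066 -0.6403] M [0.0717 0.0228 0.0009] q [-0.6605  0.3238  0.1902  1.9712 -0.08    0.8536  0.6885] w 0.00028498517810905086 0.0
[('knob', [([256.6, 212.6], 0.86)]), ('housing', [([257.0, 218.5], 0.71)]), ('tab', [([272.0, 233.9], 0.66)])]
```

View pics/o5.png

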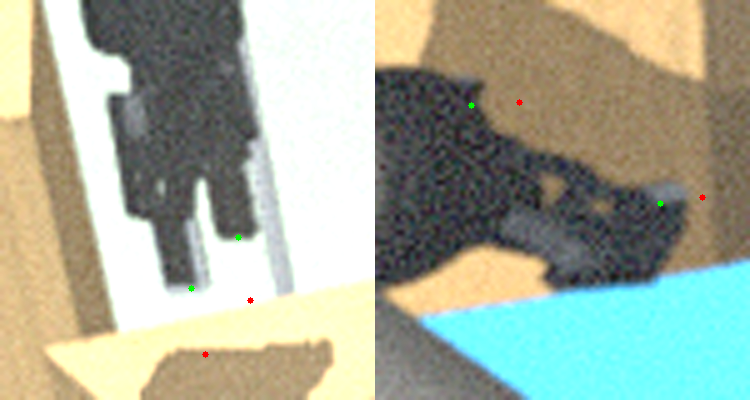

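The picture shows the green dots (35 mm above the reported TCP) on the real fingertips in both views. So the true tip is 35 mm behind the reported TCP, and I'll descend further by that much, with the gripper open.

Request:
apply_moves:
  rows:
    - [-0.005, -0.006, 0, 0, 0, 0]
    - [-0.005, -0.006, 0, 0, 0, 0]
    - [-0.005, -0.006, 0, 0, 0, 0]
    - [-0.005, -0.006, 0, 0, 0, 0]
    - [-0.005, -0.006, 0, 0, 0, 0]
  claw: 1

```text
clock: 5.08
tcp_pos: [0.494, 0.1993, 0.1303]
orientation: [0.708, 3.061, 0.0]
contact_force: [0.8, 1.3, -0.2]
grip_width: 0.0852
gripper_force: 0.0
```

Request:
apply_moves:
  rows:
    - [0, 0, 0.03, 0, 0, 0]
    - [0, 0, 0.06, 0, 0, 0]
    - [0, 0, 0.09, 0, 0, 0]
    - [0, 0, 0.125, 0, 0, 0]
    - [0, 0, 0.125, 0, 0, 0]

```text
clock: 5.7
tcp_pos: [0.4933, 0.199, 0.0981]
orientation: [-0.708, -3.059, 0.002]
contact_force: [-0.2, 0.0, -0.1]
grip_width: 0.0853
gripper_force: 0.0
```

```bash
python3 -c "
from st import *
st([.494,.1993,.096])"
```

```text
t 5.7 p [0.4933 0.199  0.0981] yawY 63.94 z [-0.0016 -0.0009 -1.    ] F [-0.2173  0.0127 -0.1168] M [ 0.0052  0.0124 -0.0076] q [-0.6495  0.3683  0.183   1.9975 -0.0927  0.7854  0.7032] w 0.08533748861412704 0.0
shift units [-0.0018  0.0024  0.0082]
```

Request:
apply_moves:
  rows:
    - [0, 0, 0, 0, 0, 0]
    - [0, 0, 0, 0, 0, 0]
    - [0, 0, 0, 0, 0, 0]
    - [0, 0, 0, 0, 0, 0]
    - [0, 0, 0, 0, 0, 0]
  claw: 0
  newtons: 40

```text
clock: 6.32
tcp_pos: [0.4954, 0.2014, 0.1002]
orientation: [0.706, 3.059, 0.006]
contact_force: [1.5, 5.2, 5.0]
grip_width: 0.0426
gripper_force: 40.5
```

```bash
python3 -c "
from st import *
st()"
```

```text
t 6.33 p [0.4954 0.2014 0.1002] yawY 64.0 z [ 0.0033  0.0031 -1.    ] F [1.5373 5.1906 5.0377] M [ 1.1046 -0.2976  0.0109] q [-0.6502  0.3661  0.1822  1.9943 -0.0936  0.7846  0.7032] w 0.042553560235819035 40.4557603597641
```

Request:
apply_moves:
  rows:
    - [-0.002, 0.005, -0.005, 0, 0, 0]
    - [-0.002, 0.01, -0.009, 0, 0, 0]
    - [-0.002, 0.01, -0.009, 0, 0, 0]
    - [-0.002, 0.01, -0.009, 0, 0, 0]

```text
clock: 6.82
tcp_pos: [0.4953, 0.2013, 0.1004]
orientation: [-0.708, -3.06, 0.001]
contact_force: [4.2, 4.8, -9.4]
grip_width: 0.0428
gripper_force: 42.8
```

```bash
python3 -c "
from st import *
st()"
```

```text
t 6.83 p [0.4953 0.2013 0.1004] yawY 63.95 z [-0.0004 -0.0003 -1.    ] F [ 4.1573  4.8268 -9.3827] M [ 0.9527 -0.8687  0.0974] q [-0.6517  0.3681  0.1833  1.9907 -0.0922  0.7911  0.7007] w 0.04275367470782265 42.82864451408386
```

Request:
apply_moves:
  rows:
    - [0, 0.005, 0.003, 0, 0, -0.02]
    - [0, 0.005, 0.003, 0, 0, -0.04]
    - [0, 0.005, 0.003, 0, 0, -0.055]
    - [0, 0.005, 0.003, 0, 0, -0.055]

```text
clock: 7.32
tcp_pos: [0.4953, 0.2014, 0.1003]
orientation: [-0.575, -3.087, 0.002]
contact_force: [-3.4, -1.3, -0.6]
grip_width: 0.0432
gripper_force: 43.6
```

```bash
python3 -c "
from st import *
st()"
```

```text
t 7.33 p [0.4953 0.2014 0.1003] yawY 68.89 z [-0.0016 -0.0013 -1.    ] F [-3.4035 -1.2843 -0.5597] M [-0.4229  0.7166 -0.1395] q [-0.6361  0.3685  0.1638  1.9883 -0.082   0.793   0.777 ] w 0.043233885087786694 43.58346998691559
```

Request:
apply_moves:
  rows:
    - [0, 0, 0, 0, 0, -0.02]
    - [0, 0, 0, 0, 0, -0.04]
    - [0, 0, 0, 0, 0, -0.055]
    - [0, 0, 0, 0, 0, -0.055]

```text
clock: 7.82
tcp_pos: [0.4954, 0.2014, 0.1003]
orientation: [-0.439, -3.11, 0.003]
contact_force: [-5.3, -3.4, 0.0]
grip_width: 0.043
gripper_force: 43.6
```

```bash
python3 -c "
from st import *
st()"
```

```text
t 7.83 p [0.4954 0.2014 0.1003] yawY 73.94 z [-0.0015 -0.0015 -1.    ] F [-5.3003 -3.4081  0.0005] M [-0.8695  0.9051 -0.0084] q [-0.6204  0.3679  0.1441  1.9871 -0.0717  0.7934  0.8551] w 0.04297025362715972 43.56583535671234
```

Request:
apply_moves:
  rows:
    - [-0.001, -0.003, 0, 0, 0, -0.028]
    - [-0.001, -0.003, 0, 0, 0, -0.055]
    - [-0.001, -0.003, 0, 0, 0, -0.083]
    - [-0.001, -0.003, 0, 0, 0, -0.111]
    - [-0.001, -0.003, 0, 0, 0, -0.111]

```text
clock: 8.45
tcp_pos: [0.4954, 0.2015, 0.1003]
orientation: [-0.167, -3.136, 0.001]
contact_force: [-4.2, -1.9, 1.8]
grip_width: 0.0425
gripper_force: 43.9
```

```bash
python3 -c "
from st import *
st()"
```

```text
t 8.45 p [0.4954 0.2015 0.1003] yawY 83.9 z [-0.0013 -0.0005 -1.    ] F [-4.1745 -1.904   1.8169] M [-0.3786  0.8848  0.0609] q [-0.5879  0.3667  0.1045  1.9854 -0.0527  0.7934  1.0111] w 0.04253498608169768 43.86162757873535
```

Request:
apply_moves:
  rows:
    - [0, 0, 0, 0, 0, -0.02]
    - [0, 0, 0, 0, 0, -0.04]
    - [0, 0, 0, 0, 0, -0.055]
    - [0, 0, 0, 0, 0, -0.055]

```text
clock: 8.95
tcp_pos: [0.4954, 0.2015, 0.1003]
orientation: [-0.033, -3.14, 0.0]
contact_force: [-5.1, -1.7, 1.3]
grip_width: 0.0432
gripper_force: 43.9
```

```bash
python3 -c "
from st import *
st()"
```

```text
t 8.95 p [0.4954 0.2015 0.1003] yawY 88.81 z [-0.0013 -0.0002 -1.    ] F [-5.1091 -1.7322  1.2754] M [-0.3272  1.071  -0.187 ] q [-0.5724  0.3664  0.0856  1.9843 -0.0436  0.7939  1.0882] w 0.043221244523405 43.92575919628143
```

Request:
apply_moves:
  rows:
    - [-0.001, -0.003, 0, 0, 0, -0.011]
    - [-0.001, -0.003, 0, 0, 0, -0.022]
    - [-0.001, -0.003, 0, 0, 0, -0.022]

```text
clock: 9.32
tcp_pos: [0.4954, 0.2015, 0.1003]
orientation: [0.023, -3.14, -0.001]
contact_force: [-6.0, 0.3, -0.6]
grip_width: 0.0426
gripper_force: 43.5
```

```bash
python3 -c "
from st import *
st()"
```

```text
t 9.32 p [0.4954 0.2015 0.1003] yawY 90.85 z [-0.0014  0.0004 -1.    ] F [-6.0334  0.2591 -0.5663] M [-0.0855  1.1574 -0.0221] q [-0.5653  0.3664  0.0773  1.9839 -0.0402  0.7938  1.1208] w 0.04255309160698043 43.51520597934723
```

Request:
apply_moves:
  rows:
    - [0.002, 0, 0, 0, 0, -0.036]
    - [0.004, 0, 0, 0, 0, -0.073]
    - [0.004, 0, 0, 0, 0, -0.11]
    - [0.004, 0, 0, 0, 0, -0.145]
    - [0.004, 0, 0, 0, 0, -0.145]

```text
clock: 9.95
tcp_pos: [0.4954, 0.2017, 0.1003]
orientation: [-0.379, 3.118, 0.001]
contact_force: [-2.4, 1.6, -2.2]
grip_width: 0.0427
gripper_force: 43.5
```

```bash
python3 -c "
from st import *
st()"
```

```text
t 9.95 p [0.4954 0.2017 0.1003] yawY 103.86 z [ 0.0003  0.0009 -1.    ] F [-2.3744  1.5652 -2.2178] M [0.3018 0.4058 0.1077] q [-0.5249  0.3653  0.0271  1.9826 -0.0145  0.7932  1.3232] w 0.04266395649541911 43.4996223449707
```

Request:
apply_moves:
  rows:
    - [0, 0, 0, 0, 0, -0.02]
    - [0, 0, 0, 0, 0, -0.04]
    - [0, 0, 0, 0, 0, -0.055]
    - [0, 0, 0, 0, 0, -0.055]

```text
clock: 10.45
tcp_pos: [0.4954, 0.2016, 0.1004]
orientation: [-0.513, 3.099, 0.001]
contact_force: [-0.5, 4.4, -7.7]
grip_width: 0.0425
gripper_force: 43.1
```

```bash
python3 -c "
from st import *
st()"
```

```text
t 10.45 p [0.4954 0.2016 0.1004] yawY 108.79 z [ 0.0003  0.001  -1.    ] F [-0.4511  4.3674 -7.7242] M [ 1.1048  0.1816 -0.2569] q [-0.5094  0.3654  0.0082  1.9814 -0.0052  0.794   1.4007] w 0.04252854034398804 43.06272089481354
```

Request:
apply_moves:
  rows:
    - [0, 0.003, 0.004, 0, 0, -0.011]
    - [0, 0.003, 0.004, 0, 0, -0.022]
    - [0, 0.003, 0.004, 0, 0, -0.022]

```text
clock: 10.82
tcp_pos: [0.4954, 0.2017, 0.1003]
orientation: [-0.566, 3.089, 0.0]
contact_force: [-3.6, 1.9, 6.4]
grip_width: 0.0426
gripper_force: 44.3
```

```bash
python3 -c "
from st import *
st()"
```

```text
t 10.82 p [0.4954 0.2017 0.1003] yawY 110.77 z [ 0.0008  0.0004 -1.    ] F [-3.6479  1.9494  6.3605] M [ 0.44    0.8931 -0.1042] q [-0.5041  0.3656  0.0012  1.9812 -0.0006  0.7939  1.4306] w 0.042584808648446555 44.32110786437988
```

Request:
apply_moves:
  rows:
    - [0, 0, -0.002, 0, 0, -0.011]
    - [0, 0, -0.002, 0, 0, -0.022]
    - [0, 0, -0.002, 0, 0, -0.022]

```text
clock: 11.2
tcp_pos: [0.4954, 0.2017, 0.1003]
orientation: [-0.619, 3.079, 0.0]
contact_force: [-4.5, 0.3, 7.3]
grip_width: 0.0428
gripper_force: 44.5
```

```bash
cat >> st.py <<'E'
def av(n=5):
    M=[];F=[]
    for i in range(n):
        r.grab_frame("side");o=r.get_obs();M.append(o["moment"][2]);F.append(o["contact_force"])
    print("Mz",np.array(M),"mean",np.mean(M).round(3),"F",np.mean(F,0))
E
python3 -c "
from st import *
av();st()"
```

```text
Mz [-0.1411 -0.119  -0.0223 -0.092  -0.0293] mean -0.081 F [-2.0856  2.139   4.4466]
t 11.45 p [0.4954 0.2017 0.1002] yawY 112.72 z [ 0.0006  0.0002 -1.    ] F [-2.1627  1.5347  7.1656] M [ 0.4837  0.721  -0.0293] q [-0.4982  0.3659 -0.0062  1.9807  0.0032  0.7944  1.461 ] w 0.042933460124746935 44.516226053237915
```

Request:
apply_moves:
  rows:
    - [0, 0, -0.001, 0, 0, -0.031]
    - [0, 0, -0.001, 0, 0, -0.062]
    - [0, 0, -0.001, 0, 0, -0.093]
    - [0, 0, -0.001, 0, 0, -0.125]
    - [0, 0, -0.001, 0, 0, -0.125]

```text
clock: 12.08
tcp_pos: [0.4953, 0.2018, 0.1003]
orientation: [-0.917, 3.004, 0.0]
contact_force: [-1.3, 3.0, 2.0]
grip_width: 0.0426
gripper_force: 44.1
```

```bash
python3 -c "
from st import *
av();st()"
```

```text
Mz [0.0971 0.0128 0.0138 0.0745 0.0356] mean 0.047 F [-1.2909  3.1725  2.678 ]
t 12.32 p [0.4953 0.2018 0.1003] yawY 123.94 z [ 0.0005  0.0003 -1.    ] F [-1.0114  3.3396  2.4559] M [0.7354 0.3211 0.0356] q [-0.4635  0.3667 -0.049   1.9783  0.0245  0.7966  1.6369] w 0.04279575055616597 44.03562247753143
```

Request:
apply_moves:
  rows:
    - [0, 0, 0, 0, 0, -0.02]
    - [0, 0, 0, 0, 0, -0.04]
    - [0, 0, 0, 0, 0, -0.055]
    - [0, 0, 0, 0, 0, -0.055]

```text
clock: 12.82
tcp_pos: [0.4953, 0.2018, 0.1003]
orientation: [-1.047, 2.961, 0.0]
contact_force: [0.5, 3.9, 1.3]
grip_width: 0.0428
gripper_force: 43.9
```

```bash
python3 -c "
from st import *
av();st()"
```

```text
Mz [-0.0318 -0.0098  0.0045 -0.0189 -0.0268] mean -0.017 F [-0.007   4.6319  1.6112]
t 13.07 p [0.4953 0.2017 0.1003] yawY 128.91 z [ 0.0004  0.0003 -1.    ] F [-0.2307  5.3524  1.479 ] M [ 1.0366  0.0446 -0.0268] q [-0.4479  0.3673 -0.068   1.9773  0.034   0.7976  1.7149] w 0.04286173120234584 43.92880082130432
```

Request:
apply_moves:
  rows:
    - [0, 0.001, 0, 0, 0, -0.011]
    - [0, 0.001, 0, 0, 0, -0.022]
    - [0, 0.001, 0, 0, 0, -0.022]

```text
clock: 13.45
tcp_pos: [0.4953, 0.2018, 0.1003]
orientation: [-1.098, 2.943, 0.0]
contact_force: [1.8, 4.0, 0.0]
grip_width: 0.0425
gripper_force: 43.8
```

```bash
python3 -c "
from st import *
av();st()"
```

```text
Mz [-0.1157 -0.125  -0.1075 -0.1106 -0.084 ] mean -0.109 F [2.1745 4.4929 0.0121]
t 13.7 p [0.4952 0.2018 0.1003] yawY 130.89 z [ 0.0005  0.0002 -1.    ] F [2.8704 5.1333 0.8625] M [ 0.9675 -0.4677 -0.084 ] q [-0.4421  0.3675 -0.0754  1.977   0.0379  0.798   1.7455] w 0.04272243799838006 43.79604756832123
```

Request:
apply_moves:
  rows:
    - [0, 0.001, 0, 0, 0, -0.011]
    - [0, 0.001, 0, 0, 0, -0.022]
    - [0, 0.001, 0, 0, 0, -0.022]

```text
clock: 14.08
tcp_pos: [0.4952, 0.2018, 0.1003]
orientation: [-1.149, 2.923, -0.0]
contact_force: [3.2, 3.4, -0.9]
grip_width: 0.0429
gripper_force: 43.7
```

```bash
python3 -c "
from st import *
av();st()"
```

```text
Mz [-0.2124 -0.1856 -0.2186 -0.1891 -0.1773] mean -0.197 F [ 3.2108  3.8891 -0.3637]
t 14.32 p [0.4952 0.2018 0.1003] yawY 132.89 z [ 0.0007  0.0001 -1.    ] F [ 2.4043  4.19   -0.5845] M [ 0.8707 -0.6361 -0.1773] q [-0.436   0.3676 -0.0829  1.9767  0.0419  0.7982  1.7767] w 0.04258458549714596 43.699772357940674
```

Request:
apply_moves:
  rows:
    - [0, 0, 0, 0, 0, -0.009]
    - [0, 0, 0, 0, 0, -0.018]
    - [0, 0, 0, 0, 0, -0.018]

```text
clock: 14.7
tcp_pos: [0.4952, 0.2018, 0.1003]
orientation: [-1.189, 2.907, -0.0]
contact_force: [3.6, 4.0, -0.5]
grip_width: 0.0426
gripper_force: 43.7
```

```bash
python3 -c "
from st import *
av();st()"
```

```text
Mz [-0.2822 -0.3477 -0.3163 -0.3343 -0.3282] mean -0.322 F [ 3.6391  4.2987 -0.5667]
t 14.95 p [0.4952 0.2018 0.1003] yawY 134.5 z [ 0.0006  0.0002 -1.    ] F [ 3.4865  4.5273 -1.0014] M [ 0.9519 -0.6481 -0.3282] q [-0.4311  0.3679 -0.089   1.9763  0.0449  0.7986  1.802 ] w 0.04311722079484098 43.702064752578735
```

Request:
apply_moves:
  rows:
    - [0, 0, 0, 0, 0, 0.049]
    - [0, 0, 0, 0, 0, 0.098]
    - [0, 0, 0, 0, 0, 0.147]
    - [0, 0, 0, 0, 0, 0.196]
    - [0, 0, 0, 0, 0, 0.245]

```text
clock: 15.58
tcp_pos: [0.4953, 0.2016, 0.1003]
orientation: [-0.609, 3.081, -0.001]
contact_force: [3.2, 2.2, 1.8]
grip_width: 0.043
gripper_force: 44.0
```

Request:
apply_moves:
  rows:
    - [0, 0, 0, 0, 0, 0.049]
    - [0, 0, 0, 0, 0, 0.098]
    - [0, 0, 0, 0, 0, 0.147]
    - [0, 0, 0, 0, 0, 0.196]
    - [0, 0, 0, 0, 0, 0.245]

```text
clock: 16.2
tcp_pos: [0.4954, 0.2015, 0.1003]
orientation: [-0.008, 3.141, -0.001]
contact_force: [4.9, 4.1, -2.4]
grip_width: 0.0425
gripper_force: 43.4
```

```bash
python3 -c "
from st import *
av(3);st()"
```

```text
Mz [-0.0917 -0.1428 -0.118 ] mean -0.117 F [ 3.6769  2.7228 -0.7317]
t 16.35 p [0.4953 0.2014 0.1003] yawY 90.47 z [ 0.0008 -0.0004 -1.    ] F [ 4.7145  3.2593 -3.3278] M [ 0.615  -1.0316 -0.118 ] q [-0.5684  0.3653  0.0797  1.9858 -0.0389  0.7915  1.1124] w 0.0426174654006814 43.33247780799866
```

Request:
apply_moves:
  rows:
    - [0, 0, 0, 0, 0, 0.049]
    - [0, 0, 0, 0, 0, 0.098]
    - [0, 0, 0, 0, 0, 0.147]
    - [0, 0, 0, 0, 0, 0.196]
    - [0, 0, 0, 0, 0, 0.225]

```text
clock: 16.98
tcp_pos: [0.4953, 0.2013, 0.1003]
orientation: [0.541, 3.094, -0.001]
contact_force: [4.6, 3.4, -1.5]
grip_width: 0.0425
gripper_force: 43.5
```

```bash
python3 -c "
from st import *
av(4);st()"
```

```text
Mz [-0.2091 -0.1155 -0.0988 -0.0948] mean -0.13 F [ 4.388   1.4493 -0.4098]
t 17.18 p [0.4953 0.2013 0.1003] yawY 70.24 z [ 0.0008 -0.0004 -1.    ] F [ 4.5725  1.5969 -2.7924] M [ 0.4886 -0.9983 -0.0948] q [-0.6319  0.3668  0.1581  1.9901 -0.0786  0.7899  0.7972] w 0.04249380223037449 43.26901853084564
```

Request:
apply_moves:
  rows:
    - [0, 0, 0, 0, 0, 0.049]
    - [0, 0, 0, 0, 0, 0.098]
    - [0, 0, 0, 0, 0, 0.147]
    - [0, 0, 0, 0, 0, 0.196]
    - [0, 0, 0, 0, 0, 0.235]

```text
clock: 17.8
tcp_pos: [0.4952, 0.2012, 0.1003]
orientation: [1.101, 2.942, -0.001]
contact_force: [4.0, 0.1, 0.6]
grip_width: 0.0427
gripper_force: 43.8
```

```bash
python3 -c "
from st import *
av(4);st()"
```

```text
Mz [-0.1595 -0.2389 -0.1647 -0.1884] mean -0.188 F [ 4.9446  0.4745 -0.4951]
t 18.0 p [0.4953 0.2012 0.1003] yawY 49.11 z [ 0.0006 -0.0006 -1.    ] F [ 5.2077 -0.7286  0.2379] M [ 0.0448 -1.1851 -0.1884] q [-0.6994  0.3707  0.242   1.9947 -0.1215  0.7894  0.4696] w 0.04259155294787741 43.81314933300018
```

Request:
apply_moves:
  rows:
    - [0, 0, 0, 0, 0, 0.02]
    - [0, 0, 0, 0, 0, 0.039]
    - [0, 0, 0, 0, 0, 0.039]

```text
clock: 18.38
tcp_pos: [0.4952, 0.2012, 0.1003]
orientation: [1.187, 2.908, -0.001]
contact_force: [4.8, -0.2, -0.1]
grip_width: 0.0432
gripper_force: 43.7
```

```bash
python3 -c "
from st import *
av(5);st()"
```

```text
Mz [-0.1719 -0.1645 -0.0896 -0.1518 -0.1459] mean -0.145 F [ 5.5449  0.5117 -0.3727]
t 18.62 p [0.4952 0.2013 0.1003] yawY 45.59 z [ 0.0005 -0.0005 -1.    ] F [ 6.3849  0.9793 -0.805 ] M [ 0.0733 -1.2217 -0.1459] q [-0.7106  0.3716  0.2559  1.9955 -0.1288  0.7895  0.4152] w 0.04275034689544183 43.70969831943512
```

Request:
apply_moves:
  rows:
    - [0, 0, 0, 0, 0, 0.014]
    - [0, 0, 0, 0, 0, 0.028]
    - [0, 0, 0, 0, 0, 0.028]

```text
clock: 19.0
tcp_pos: [0.4952, 0.2012, 0.1003]
orientation: [1.25, 2.881, -0.001]
contact_force: [5.6, 0.3, -0.1]
grip_width: 0.0424
gripper_force: 43.8
```

```bash
python3 -c "
from st import *
av(5);st()"
```

```text
Mz [0.0637 0.1005 0.1242 0.0134 0.0515] mean 0.071 F [ 5.2428  0.1824 -0.0839]
t 19.25 p [0.4952 0.2012 0.1003] yawY 43.11 z [ 0.0005 -0.0007 -1.    ] F [ 5.4865  0.0257 -0.4791] M [ 0.0641 -1.1424  0.0515] q [-0.7187  0.3723  0.266   1.996  -0.1338  0.7896  0.3767] w 0.04279101541315965 43.749080300331116
```

Request:
apply_moves:
  rows:
    - [0, 0, 0, 0, 0, -0.008]
    - [0, 0, 0, 0, 0, -0.008]

```text
clock: 19.5
tcp_pos: [0.4952, 0.2012, 0.1003]
orientation: [1.231, 2.889, -0.001]
contact_force: [4.8, -0.2, -0.7]
grip_width: 0.0426
gripper_force: 43.7
```

Request:
apply_moves:
  rows:
    - [0, 0, 0, 0, 0, 0]
    - [0, 0, 0, 0, 0, 0]
    - [0, 0, 0, 0, 0, 0]
    - [0, 0, 0, 0, 0, 0]
    - [0, 0, 0, 0, 0, 0]
  claw: 1

```text
clock: 20.12
tcp_pos: [0.4946, 0.2019, 0.1002]
orientation: [-1.235, -2.888, 0.0]
contact_force: [-0.2, -0.1, 0.3]
grip_width: 0.0856
gripper_force: 0.0
```

Request:
apply_moves:
  rows:
    - [0, 0, -0.05, 0, 0, 0]
    - [0, 0, -0.15, 0, 0, 0]
    - [0, 0, -0.3, 0, 0, 0]
    - [0, 0, -0.32, 0, 0, 0]
    - [0, 0, -0.32, 0, 0, 0]

```text
clock: 20.75
tcp_pos: [0.4949, 0.2021, 0.1808]
orientation: [1.235, 2.888, 0.002]
contact_force: [-0.8, 0.4, -0.7]
grip_width: 0.0857
gripper_force: 0.0
```

```bash
python3 -c "
from st import *
a=[.4953,.2013];
print('tab',case2w(a,-.08,[[0,-.09,.136]]),'yaw want along case x',np.degrees(-.08))
st()"
```

```text
tab [[0.4881 0.1116 0.136 ]] yaw want along case x -4.583662361046586
t 20.75 p [0.4949 0.2021 0.1808] yawY 43.69 z [ 0.0008  0.0007 -1.    ] F [-0.7578  0.4074 -0.6604] M [0.0139 0.0242 0.013 ] q [-0.7441  0.2654  0.2873  1.925  -0.091   0.9625  0.3483] w 0.0857259838133625 0.0
```

Request:
apply_moves:
  rows:
    - [-0.06, -0.07, 0, 0, 0, 0.11]
    - [-0.12, -0.14, 0, 0, 0, 0.22]
    - [-0.18, -0.21, 0, 0, 0, 0.33]
    - [-0.25, -0.28, 0, 0, 0, 0.44]
    - [-0.307, -0.341, 0, 0, 0, 0.537]
  claw: 0
  newtons: 20

```text
clock: 21.38
tcp_pos: [0.4852, 0.0863, 0.1792]
orientation: [-2.315, -2.123, 0.003]
contact_force: [0.7, 0.5, -0.0]
grip_width: 0.0003
gripper_force: 0.0
```

Request:
apply_moves:
  rows:
    - [0, 0, 0.1, 0, 0, 0]
    - [0, 0, 0.2, 0, 0, 0]
    - [0, 0, 0.2, 0, 0, 0]

```text
clock: 21.75
tcp_pos: [0.4839, 0.0868, 0.1281]
orientation: [-2.308, -2.128, 0.008]
contact_force: [0.5, 0.4, -0.1]
grip_width: -0.0004
gripper_force: 0.0
```

```bash
python3 -c "
from st import *
st([.4862,.0877,.092])
S=r.grab_frame('side')
x0,y0,k=230,150,6
im=overlay(S,[.4953,.2013],-.08,(x0,y0,110,100),k)
p=r.get_obs()['tcp_pos']
q=(proj(S,p+[0,0,.035])[0]+.5-[x0,y0])*k;cv2.circle(im,tuple(int(v) for v in q),3,(0,0,255),-1)
cv2.imwrite('pics/o6.png',im)"
```

```text
t 21.75 p [0.4839 0.0868 0.1281] yawY -4.65 z [-0.0052 -0.0024 -1.    ] F [ 0.4947  0.4499 -0.1374] M [ 0.0135 -0.0361  0.0369] q [-0.6976  0.2812  0.4661  2.0742 -0.1688  0.8276 -0.2132] w -0.0004056198800556767 0.0
shift units [0.0046 0.0096 0.1443]
```

View pics/o6.png

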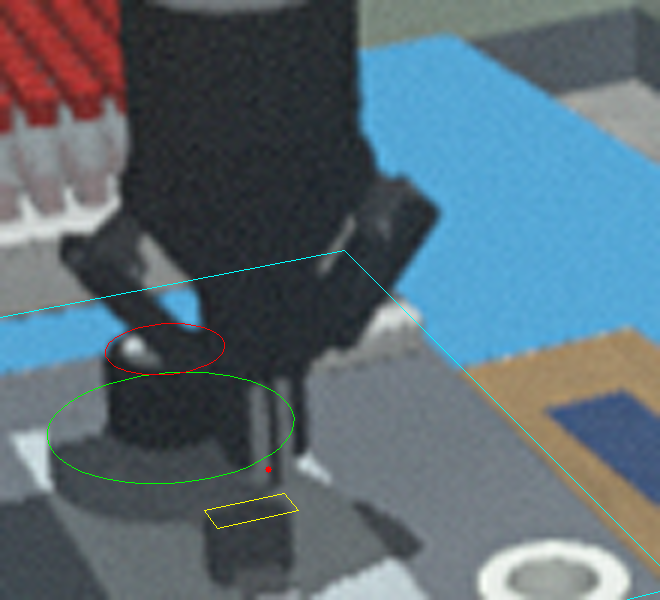

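The picture shows the shut fingertips at about (275,485), in front of the tab, which is their -y side. The dial still fits its overlay. Descending.

Request:
apply_moves:
  rows:
    - [0, 0, 0.06, 0, 0, 0]
    - [0, 0, 0.12, 0, 0, 0]
    - [0, 0, 0.14, 0, 0, 0]
    - [0, 0, 0.148, 0, 0, 0]
    - [0, 0, 0.148, 0, 0, 0]

```text
clock: 22.42
tcp_pos: [0.4863, 0.0876, 0.0933]
orientation: [2.31, 2.129, 0.0]
contact_force: [-0.4, 0.2, 0.2]
grip_width: 0.0002
gripper_force: 0.0
```

```bash
python3 -c "
from st import *
av(2);st([.4862,.0877,.092])
S=r.grab_frame('side')
x0,y0,k=230,170,6
im=overlay(S,[.4953,.2013],-.08,(x0,y0,110,100),k)
cv2.imwrite('pics/o7.png',im)"
```

```text
Mz [0.0484 0.0076] mean 0.028 F [-0.1657  0.154   0.0006]
t 22.52 p [0.4865 0.0876 0.0936] yawY -4.64 z [ 0.0007  0.0003 -1.    ] F [ 0.4379  0.2373 -0.2672] M [0.0028 0.0035 0.0076] q [-0.6728  0.338   0.4447  2.1005 -0.2123  0.7444 -0.1742] w -0.0002909214096515462 0.0
shift units [ 0.0002 -0.0012  0.0063]
```

View pics/o7.png

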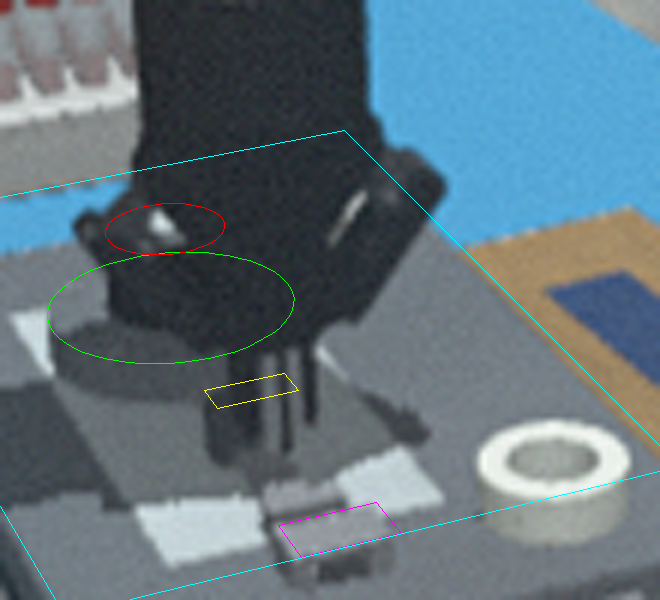

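The picture shows the fingertips just above the bar, in front of the tab, with no contact. Now pushing gently towards the dial.

Request:
apply_moves:
  rows:
    - [0.01, 0, 0, 0, 0, 0]
    - [0.02, 0, 0, 0, 0, 0]
    - [0.027, 0, 0, 0, 0, 0]
    - [0.034, 0, 0, 0, 0, 0]
    - [0.034, 0, 0, 0, 0, 0]

```text
clock: 23.2
tcp_pos: [0.4869, 0.096, 0.0933]
orientation: [2.31, 2.13, 0.0]
contact_force: [0.0, -0.9, 0.4]
grip_width: 0.0001
gripper_force: 0.7
```

```bash
python3 -c "
from st import *
av(3);st()"
```

```text
Mz [ 0.0354 -0.0207 -0.0374] mean -0.008 F [ 0.4654 -1.3953  1.0135]
t 23.35 p [0.4869 0.0959 0.0933] yawY -4.65 z [ 0.0001 -0.     -1.    ] F [ 0.4544 -1.3429  0.8882] M [-0.353  -0.0221 -0.0374] q [-0.686   0.3417  0.4422  2.0958 -0.2128  0.746  -0.1902] w -6.492319371311448e-05 0.7651083479868248
```

Request:
apply_moves:
  rows:
    - [0.004, 0, 0, 0, 0, 0]
    - [0.008, 0, 0, 0, 0, 0]
    - [0.012, 0, 0, 0, 0, 0]
    - [0.012, 0, 0, 0, 0, 0]

```text
clock: 23.85
tcp_pos: [0.4872, 0.0992, 0.0933]
orientation: [2.309, 2.13, 0.0]
contact_force: [-0.3, -0.9, 1.0]
grip_width: 0.0001
gripper_force: 0.7
```

```bash
python3 -c "
from st import *
av(3);st()"
```

```text
Mz [-0.0158  0.0065  0.0234] mean 0.005 F [ 0.849  -1.0425  0.8425]
t 24.0 p [0.4871 0.0992 0.0933] yawY -4.63 z [ 0.0002  0.0002 -1.    ] F [ 1.2524 -0.4959  0.6699] M [-0.2995 -0.1024  0.0234] q [-0.6907  0.3429  0.441   2.0939 -0.2131  0.7466 -0.1958] w -0.00013003797019736166 0.5902783863712102
```

Request:
apply_moves:
  rows:
    - [0.004, 0, 0, 0, 0, 0]
    - [0.008, 0, 0, 0, 0, 0]
    - [0.012, 0, 0, 0, 0, 0]
    - [0.012, 0, 0, 0, 0, 0]

```text
clock: 24.5
tcp_pos: [0.4874, 0.1022, 0.0933]
orientation: [-2.309, -2.13, -0.0]
contact_force: [1.1, -1.5, 0.5]
grip_width: 0.0001
gripper_force: 0.8
```

```bash
python3 -c "
from st import *
av(3);st()"
```

```text
Mz [-0.0431 -0.0466 -0.0635] mean -0.051 F [ 1.0677 -1.1441  0.7486]
t 24.65 p [0.4873 0.1022 0.0932] yawY -4.63 z [ 0.      0.0002 -1.    ] F [ 1.8795 -1.0507  1.0874] M [-0.2947 -0.1513 -0.0635] q [-0.6953  0.3441  0.4401  2.092  -0.2133  0.7474 -0.2014] w 0.00016936154663699517 0.6087222989299335
```

Request:
apply_moves:
  rows:
    - [0.005, 0, 0, 0, 0, 0]
    - [0.01, 0, 0, 0, 0, 0]
    - [0.014, 0, 0, 0, 0, 0]
    - [0.014, 0, 0, 0, 0, 0]

```text
clock: 25.15
tcp_pos: [0.4877, 0.1057, 0.0932]
orientation: [-2.309, -2.13, -0.0]
contact_force: [1.3, -1.2, 0.5]
grip_width: 0.0001
gripper_force: 0.7
```

```bash
python3 -c "
from st import *
av(3);st()"
```

```text
Mz [ 0.0022 -0.002   0.0066] mean 0.002 F [ 1.0534 -1.962  -0.1778]
t 25.3 p [0.4875 0.1057 0.0932] yawY -4.63 z [-0.0001  0.0002 -1.    ] F [ 1.9219 -1.2771  0.1588] M [-0.2204 -0.13    0.0066] q [-0.7007  0.3456  0.439   2.0898 -0.2135  0.7483 -0.2079] w -1.1547292646520303e-07 0.5502505697950255
```

Request:
apply_moves:
  rows:
    - [0.005, 0, 0, 0, 0, 0]
    - [0.01, 0, 0, 0, 0, 0]
    - [0.014, 0, 0, 0, 0, 0]
    - [0.014, 0, 0, 0, 0, 0]

```text
clock: 25.8
tcp_pos: [0.4879, 0.1092, 0.0932]
orientation: [-2.309, -2.13, -0.0]
contact_force: [0.0, -1.6, 0.9]
grip_width: 0.0
gripper_force: 0.7
```

```bash
python3 -c "
from st import *
av(3);st()"
```

```text
Mz [-0.0327 -0.0138 -0.033 ] mean -0.026 F [ 0.767  -1.1901  0.6362]
t 25.95 p [0.4879 0.1092 0.0932] yawY -4.63 z [-0.      0.0002 -1.    ] F [ 0.2217 -1.4048  0.2288] M [-0.2504 -0.1948 -0.033 ] q [-0.706   0.3471  0.438   2.0874 -0.2138  0.749  -0.2143] w -0.00020450288031927813 0.5838377856707666
```

Request:
apply_moves:
  rows:
    - [0.003, 0, 0, 0, 0, 0]
    - [0.006, 0, 0, 0, 0, 0]
    - [0.008, 0, 0, 0, 0, 0]
    - [0.008, 0, 0, 0, 0, 0]

```text
clock: 26.45
tcp_pos: [0.4881, 0.1111, 0.0933]
orientation: [-2.309, -2.13, -0.0]
contact_force: [1.2, -1.8, -0.2]
grip_width: 0.0002
gripper_force: 0.9
```

```bash
python3 -c "
from st import *
av(3);st()"
```

```text
Mz [-0.073  -0.0001  0.0148] mean -0.019 F [ 0.401  -1.5335  0.0746]
t 26.6 p [0.488  0.111  0.0932] yawY -4.64 z [ 0.      0.0001 -1.    ] F [ 0.4928 -1.9581 -0.3999] M [-0.3561 -0.1557  0.0148] q [-0.7089  0.3479  0.4375  2.0861 -0.2138  0.7495 -0.2179] w -7.655662386266195e-06 0.8252160015399568
```

Each step is 1.5 mm from here on, until the end stop shows.

Request:
apply_moves:
  rows:
    - [0.003, 0, 0, 0, 0, 0]
    - [0.006, 0, 0, 0, 0, 0]
    - [0.006, 0, 0, 0, 0, 0]

```text
clock: 26.98
tcp_pos: [0.4882, 0.1119, 0.0932]
orientation: [2.31, 2.129, -0.001]
contact_force: [-0.4, -5.2, 1.2]
grip_width: 0.0003
gripper_force: 2.3
```

```bash
python3 -c "
from st import *
av(3);st()"
```

```text
Mz [ 0.0642  0.0202 -0.0475] mean 0.012 F [ 0.6957 -5.2364  1.0091]
t 27.12 p [0.4881 0.1119 0.0932] yawY -4.67 z [-0.0002 -0.0005 -1.    ] F [ 0.7633 -5.7274  1.6386] M [-1.1751 -0.0904 -0.0475] q [-0.7109  0.3485  0.4378  2.0854 -0.2134  0.7501 -0.2207] w 0.0005936718385163161 2.579015881929081
```

Request:
apply_moves:
  rows:
    - [0.003, 0, 0, 0, 0, 0]
    - [0.006, 0, 0, 0, 0, 0]
    - [0.006, 0, 0, 0, 0, 0]

```text
clock: 27.5
tcp_pos: [0.4881, 0.112, 0.0932]
orientation: [2.31, 2.127, -0.003]
contact_force: [-0.3, -9.2, 3.9]
grip_width: 0.0
gripper_force: 4.4
```

```bash
python3 -c "
from st import *
av(3);st()"
```

```text
Mz [ 0.0006 -0.0211 -0.0101] mean -0.01 F [ 0.2691 -8.472   3.3569]
t 27.65 p [0.4881 0.1119 0.0932] yawY -4.73 z [-0.0006 -0.0019 -1.    ] F [ 0.2013 -7.7913  3.4275] M [-1.9436  0.0364 -0.0101] q [-0.7126  0.3491  0.4387  2.0848 -0.2122  0.751  -0.2234] w -0.00025210198059744376 4.41295309108682
```

The force rose to 8.5 N with no further travel, so the bolt is at its end stop, about 18 mm after contact. Backing off and clearing the view.

Request:
apply_moves:
  rows:
    - [-0.02, 0, 0, 0, 0, 0]
    - [-0.04, 0, 0, 0, 0, 0]
    - [-0.04, 0, -0.15, 0, 0, 0]
    - [-0.04, 0, -0.35, 0, 0, 0]
    - [-0.04, 0, -0.48, 0, 0, 0]

```text
clock: 28.28
tcp_pos: [0.488, 0.1047, 0.2154]
orientation: [-2.309, -2.13, -0.004]
contact_force: [0.9, -0.6, -0.1]
grip_width: 0.0002
gripper_force: 0.0
```

Request:
apply_moves:
  rows:
    - [-0.2, 0, 0, 0, 0, 0]
    - [-0.4, 0, 0, 0, 0, 0]
    - [-0.6, 0, 0, 0, 0, 0]
    - [-0.8, 0, 0, 0, 0, 0]
    - [-0.85, 0, 0, 0, 0, 0]

```text
clock: 28.9
tcp_pos: [0.4696, -0.1107, 0.2135]
orientation: [2.314, 2.124, 0.001]
contact_force: [-0.4, -0.2, -0.8]
grip_width: 0.0002
gripper_force: 0.0
```

```bash
python3 -c "
from st import *
st()
S=r.grab_frame('side');T=r.grab_frame('top')
A=overlay(S,[.4943,.1995],-.08,(190,185,170,130),4,72);B=overlay(T,[.4943,.1995],-.08,(190,205,170,130),4,72)
cv2.imwrite('pics/o8.png',cv2.resize(np.vstack([A,B]),None,fx=.57,fy=.57,interpolation=cv2.INTER_AREA))
print([r.landmark_of(p,'tab')[:1] for p in (S,T)], [proj(p,case2w([.4943,.1995],-.08,[[0,-.072,.136],[0,-.09,.136]])) for p in (S,T)])"
```

```text
t 28.9 p [ 0.4696 -0.1107  0.2135] yawY -4.9 z [ 0.0006  0.0002 -1.    ] F [-0.371  -0.1987 -0.8305] M [ 0.0737  0.0261 -0.0192] q [-0.4789  0.1462  0.6522  2.0157 -0.1048  1.0113  0.1382] w 0.0002291700623050264 0.0
[[{'point': [267.5, 231.7], 'conf': 0.76}], [{'point': [285.7, 280.9], 'conf': 0.74}]] [array([[268.4519, 231.4269],
       [271.3253, 235.0791]]), array([[288.4254, 280.4903],
       [296.5875, 281.0617]])]
```

View pics/o8.png

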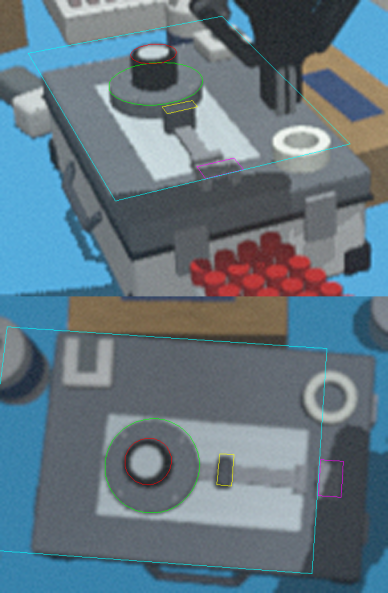

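The picture shows the tab on its open position (72 mm from the dial axis), the tape and timer unmoved, and the gripper clear of everything.

```bash
python3 -c "
from bench import r
print(r.hand_in())"
```

```text
the job is handed in; nothing more can be done
None
```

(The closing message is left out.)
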